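# Feed the old drives to the shredder

### The job

Take the screwdriver off the shredder's feed shelf and lay it in the tool tray. Then put every old drive that is on the dark mat into the shredder: lay it on the feed shelf and push it through the spring flap until it has slid down inside and the flap has swung shut behind it. Only when all the drives are in, press the start button fully down and let it go; leave the mug and the mouse where they are.

Things in the scene. Friction and masses are not known exactly. Their poses are not given: they have to be found in the camera images.
- shredder: fixed grey desktop media shredder, 435 x 220 x 220 mm (x, y, z). Origin on the desk below the middle of its mouth; +x points from the feed shelf into the machine, y across, z up; yaw varies. The hood's upright front face stands at x = 0 and rises to the flat top at z = 220 mm; the hood reaches back to x = 285 mm and has a clear window in its top.
- shelf (a point): middle of the flat steel feed shelf, 165 mm above the desk, 150 mm long (shredder x = -150 to 0) and 220 mm wide, no rims. A drive laid here lengthwise and pushed along +x tips onto the chute and slides down by itself once more than half of it is past the mouth; the fingers need not enter the mouth.
- mouth (a point): middle of the lower edge of the mouth, at shelf height (165 mm above the desk), in the plane of the hood's front face; axes as the shredder's. The mouth is 90 mm wide and 38 mm high. From 5 mm past it a short slick steel chute drops at 42 degrees into the bin.
- hopper (a point): middle of the floor of the shredder's closed bin, 15 mm above the desk; the bin is 410 mm (shredder x = -140 to 270) by 180 mm and reaches under the chute and the feed shelf; it is seen through the clear window in the top and the clear panel below the shelf's front edge
- flap (a joint): angle of the steel flap (86 x 34 x 3 mm) that closes the mouth, hinged along its top edge 18 mm inside the hood's front face: 0 rad hanging shut, up to 1.45 swung inward and up; a light spring (under 1 N at its lower edge) shuts it
- start (a joint): travel of the start button: 0 m up, 0.006 fully down; spring, about 5 N when fully down
- start_top (a point): centre of the top face of the start button: a white cap 32 mm across in a black round housing 48 mm across, on the hood's top beside the mouth, on the +y side of the shredder; it is pressed straight down
- mat: fixed dark rubber work mat, 360 x 280 x 3 mm; origin under its centre, x along its length
- drive1_center (a point): loose old solid-state drive, a flat aluminium block 100 x 34 x 16 mm (x, y, z; about 0.14 kg) with a paper label and fins on top, one of three to five alike lying label up on the dark mat; this point is its centre, 8 mm above its underside; x runs along its length. None if the drive is absent this time.
- drive2_center (a point): loose old solid-state drive, a flat aluminium block 100 x 34 x 16 mm (x, y, z; about 0.14 kg) with a paper label and fins on top, one of three to five alike lying label up on the dark mat; this point is its centre, 8 mm above its underside; x runs along its length. None if the drive is absent this time.
- drive3_center (a point): loose old solid-state drive, a flat aluminium block 100 x 34 x 16 mm (x, y, z; about 0.14 kg) with a paper label and fins on top, one of three to five alike lying label up on the dark mat; this point is its centre, 8 mm above its underside; x runs along its length. None if the drive is absent this time.
- drive4_center (a point): loose old solid-state drive, a flat aluminium block 100 x 34 x 16 mm (x, y, z; about 0.14 kg) with a paper label and fins on top, one of three to five alike lying label up on the dark mat; this point is its centre, 8 mm above its underside; x runs along its length. None if the drive is absent this time.
- drive5_center (a point): loose old solid-state drive, a flat aluminium block 100 x 34 x 16 mm (x, y, z; about 0.14 kg) with a paper label and fins on top, one of three to five alike lying label up on the dark mat; this point is its centre, 8 mm above its underside; x runs along its length. None if the drive is absent this time.
- drive6_center (a point): loose old solid-state drive, a flat aluminium block 100 x 34 x 16 mm (x, y, z; about 0.14 kg) with a paper label and fins on top, one of three to five alike lying label up on the dark mat; this point is its centre, 8 mm above its underside; x runs along its length. None if the drive is absent this time.
- tray: fixed grey open tool tray, 240 x 110 x 20 mm outside, walls and floor 4 mm; origin at the middle of its underside on the desk, x along its length
- screwdriver_handle (a point): centre of the red square-sided handle (100 x 26 x 26 mm) of a loose screwdriver (90 g), which starts lying across the shredder's feed shelf; x axis points along the handle to the blade, 13 mm above the side it lies on; the handle reaches 50 mm either way along x, and the balance point is about 10 mm towards the blade
- screwdriver_tip (a point): tip of the screwdriver's steel blade, 140 mm from the handle's centre along x; the blade is 6 mm thick
- mug: loose white mug, 80 mm across and 95 mm high; origin at its underside; to be left alone
- mouse: loose black computer mouse, 100 x 58 x 34 mm; origin at its underside; to be left alone
Things that resemble listed ones, but are neither listed nor needed, are in the scene too. What is shaped like the part that bears drive5_center but blue or red is not meant.

How it is judged (in metres and radians):
On the way, in this order (a step that is already met when the one before it is completed fails the run):
1. the screwdriver lies in the tool tray (x of screwdriver_handle in the frame of tray between -0.122 and 0.122 m and y of screwdriver_handle in the frame of tray between -0.057 and 0.057 m and z of screwdriver_handle in the frame of tray between 0 and 0.04 m and x of screwdriver_tip in the frame of tray between -0.122 and 0.122 m and y of screwdriver_tip in the frame of tray between -0.057 and 0.057 m and z of screwdriver_tip in the frame of tray between 0 and 0.04 m and linear speed of screwdriver below 0.03 m/s), for 0.2 s.
2. every drive present is down inside the shredder and the flap is shut (x of drive1_center in the frame of shredder between -0.145 and 0.275 m and y of drive1_center in the frame of shredder between -0.095 and 0.095 m and z of drive1_center in the frame of shredder between 0.01 and 0.14 m and x of drive2_center in the frame of shredder between -0.145 and 0.275 m and y of drive2_center in the frame of shredder between -0.095 and 0.095 m and z of drive2_center in the frame of shredder between 0.01 and 0.14 m and x of drive3_center in the frame of shredder between -0.145 and 0.275 m and y of drive3_center in the frame of shredder between -0.095 and 0.095 m and z of drive3_center in the frame of shredder between 0.01 and 0.14 m and x of drive4_center in the frame of shredder between -0.145 and 0.275 m and y of drive4_center in the frame of shredder between -0.095 and 0.095 m and z of drive4_center in the frame of shredder between 0.01 and 0.14 m and x of drive5_center in the frame of shredder between -0.145 and 0.275 m and y of drive5_center in the frame of shredder between -0.095 and 0.095 m and z of drive5_center in the frame of shredder between 0.01 and 0.14 m and x of drive6_center in the frame of shredder between -0.145 and 0.275 m and y of drive6_center in the frame of shredder between -0.095 and 0.095 m and z of drive6_center in the frame of shredder between 0.01 and 0.14 m and value of joint flap below 0.1 rad), for 0.3 s.
3. the start button is pressed fully down (value of joint start above 0.005 m), for 0.05 s.
4. the start button is released (value of joint start below 0.0015 m), for 0.2 s.
At the end, for the whole second after the job is handed in: Every drive lies inside the shredder's bin, its centre under 140 mm above the desk; flap under 0.1 rad; start button pressed 5 mm or more after that, now under 1.5 mm; screwdriver handle centre and tip over the tray, under 40 mm above its underside; all at rest (all of step 1 and all of step 2 and value of joint start below 0.0015 m and linear speed of each of drive1, drive2, drive3, drive4, drive5, drive6 below 0.03 m/s); the robot touches nothing.
It fails at once if the start button is pressed while a drive is still outside (value of joint start above 0.004 m and not ((x of drive1_center in the frame of shredder between -0.145 and 0.275 m and y of drive1_center in the frame of shredder between -0.095 and 0.095 m and z of drive1_center in the frame of shredder between 0.01 and 0.14 m) and (x of drive2_center in the frame of shredder between -0.145 and 0.275 m and y of drive2_center in the frame of shredder between -0.095 and 0.095 m and z of drive2_center in the frame of shredder between 0.01 and 0.14 m) and (x of drive3_center in the frame of shredder between -0.145 and 0.275 m and y of drive3_center in the frame of shredder between -0.095 and 0.095 m and z of drive3_center in the frame of shredder between 0.01 and 0.14 m) and (x of drive4_center in the frame of shredder between -0.145 and 0.275 m and y of drive4_center in the frame of shredder between -0.095 and 0.095 m and z of drive4_center in the frame of shredder between 0.01 and 0.14 m) and (x of drive5_center in the frame of shredder between -0.145 and 0.275 m and y of drive5_center in the frame of shredder between -0.095 and 0.095 m and z of drive5_center in the frame of shredder between 0.01 and 0.14 m) and (x of drive6_center in the frame of shredder between -0.145 and 0.275 m and y of drive6_center in the frame of shredder between -0.095 and 0.095 m and z of drive6_center in the frame of shredder between 0.01 and 0.14 m))).
It fails at once if the mug is disturbed (moved over 30 mm or tipped) (distance of mug from where it was at the start of the episode above 0.03 m or angle between mug's own z axis and vertical above 0.35 rad).
It fails at once if the mouse is disturbed (moved over 30 mm or tipped) (distance of mouse from where it was at the start of the episode above 0.03 m or angle between mouse's own z axis and vertical above 0.35 rad).
Of drive1, drive2, drive3, drive4, drive5, drive6 only 3 to 5 are there at a start; the rules pass over those that are not, and their reading is None.
At some moment in a run one of drive1, drive2, drive3, drive4, drive5, drive6 may be knocked a few centimetres aside while the robot is not near it.
Once in a run the grip may slacken for a moment while it holds something.
It also fails if it takes over 210 s, if anything falls off the work surface, if the arm or the gripper's body presses on something with over 40 N, if the wrist force passes 120 N, or if a joint passes its speed limit or range.

### The arm

A 6-joint arm with a two-finger parallel gripper is mounted at the origin on the work surface. World frame = base frame: x ahead of the robot, y to its left, z up, the work surface at z = 0. Lengths are in mm, angles in rad, forces in N, time in s.
With the tool pointing down it reaches from about 275 to 825 mm from the base axis. Payload 5.2 kg.
Tool frame: the origin (TCP) lies at the very end of the fingers, on their centre line; the grasp point (between the pads) lies 19 mm behind it; z points along the fingers, y is the direction in which the jaws open and shut (so a half turn about z gives the same grasp; the last joint's range is limited). The gripper opens to 93 mm and grips with 3 to 60 N. Pads are 15 mm wide; open, the fingers measure 128 mm over their backs; the gripper's body (75 mm by 188 mm) begins 65 mm behind the grasp point.
Start: joints at [-1.401, 0.259, 1.535, -0, 1.348, -0.203], TCP at [200.344, -512.218, 218.653] pointing down, gripper open.
Joint ranges: [-3.14, 3.14], [-0.91, 2.08], [0.19, 2.58], [-1.22, 4.36], [0.22, 2.71], [-3.12, 3.12]. Speed limits (rad/s): [2.57, 2.57, 3.14, 3.14, 3.14, 3.14].

### API

Orientations are given as [roll, pitch, yaw] about the fixed x, y, z axes, in that order (R = Rz(yaw) Ry(pitch) Rx(roll)).
In Python, from bench import robot gives the robot as it stands. The module is installed in compiled form; this text tells all that it offers. Calls block until the motion is done:
- robot.move_ptp(position, orientation): joint-space move of the TCP to a pose.
- robot.move_linear(position, ori=None, speed=150, f_stop=None): straight line of the TCP; ori=None keeps the orientation; speed is the mean speed in mm/s. With f_stop (N) it stops when the force on the tool has changed by that much, and returns True; else False.
- robot.move_j(angles): joint-space move.
- robot.move_gripper(opening): opening from 0.0 (shut) to 1.0 (fully open); the grip force is fixed at half the most; returns when the fingers have stopped.
- robot.sleep(seconds).
- robot.inverse_kinematics(position, orientation): joint angles nearest the present ones, or None.
- robot.get_image(name): name is "scene" or "top" or "wrist"; returns a dict with "img" (480x640x3 uint8, blue, green, red), "fovy" (degrees; the focal length in pixels is half the picture's height over the tangent of half this angle, whatever the lens; pixels are square), "cx", "cy" (the principal point, pixels), "k1" (the pictures are not rectified: a ray, as slopes to the right and down, at radius r is drawn at 1 + k1 r^2 times it, then the intrinsics apply), "eye" and "orientation" of the camera in the world. Camera axes: x right, y down, z forward; pixel columns grow to the right and rows downward; lengths in mm; the calibration is good to about 2 mm. A picture is of the moment at which its call begins. There is no depth.
A pose or a line that the arm cannot do raises robot.MotionError and nothing moves.
- robot.hand_in(): hands the job in, once; it reports no verdict.
Readings, each from a call of its own:
- robot.current_t(): time.
- robot.current_qpos(): joint angles.
- robot.current_joint_vel(): joint speeds.
- robot.current_joint_efforts(): joint torques, N m.
- robot.current_tcp_pos(): TCP position.
- robot.current_eef_rot(): TCP orientation.
- robot.current_contact_force(): force on the tool from outside, world axes, zero at the start.
- robot.current_ft_torque(): the same for the moment, N m.
- robot.current_gripper_width(): opening from 0.0 (shut) to 1.0 (fully open).
Only numpy, scipy, OpenCV 4.12 (cv2) and the standard library are available. Lean on these libraries where they do the work, as an engineer would, in place of code of your own. Each camera call takes 0.05 s, during which the arm holds its last target. There are 200 camera calls.

## Working session

There is one attempt and no reset: what is moved stays moved. The work goes in short steps, each a Python script; the robot and the scene stay as the last script left them, time stands still between calls to the robot, and variables do not carry over. Pictures are saved under pics/ and viewed, about 12 in all and at most 16, crops included, and the job is handed in when it is done.

```bash
mkdir -p pics; ls
cat > h.py <<'E'
import numpy as np, cv2
from bench import robot
def cam(name):
    im=robot.get_image(name); im['name']=name; return im
from scipy.spatial.transform import Rotation as Rt
def K(im):
    f=240/np.tan(np.radians(im['fovy'])/2); return np.array([[f,0,im['cx']],[0,f,im['cy']],[0,0,1]])
def Rm(im):
    o=np.array(im['orientation'],float)
    return o if o.shape==(3,3) else Rt.from_euler('xyz',o).as_matrix()
def pix2w(im,uv,z):
    uv=np.array(uv,float).reshape(-1,1,2); k=np.array([im['k1'],0,0,0.])
    n=cv2.undistortPoints(uv,K(im),k,R=None).reshape(-1,2)
    d=np.c_[n,np.ones(len(n))]@Rm(im).T; e=np.array(im['eye'],float)
    return e+d*((z-e[2])/d[:,2])[:,None]
def w2pix(im,P):
    P=np.array(P,float).reshape(-1,3); R=Rm(im); 
    c=(P-np.array(im['eye']))@R
    return cv2.projectPoints(c.reshape(-1,1,3),np.zeros(3),np.zeros(3),K(im),np.array([im['k1'],0,0,0.]))[0].reshape(-1,2)
E
python3 - <<'E'
from h import *
for n in ("scene","top"):
    im=cam(n); cv2.imwrite(f'pics/{n}0.png',im['img']); print({k:v for k,v in im.items() if k!='img'})
E
```

```text
pics
{'fovy': 42.955366400866545, 'cx': 337.41390516368574, 'cy': 241.4882669145624, 'k1': -0.20414697737761722, 'eye': array([1120.7472844 , 1114.23877803, 1181.72719833]), 'orientation': array([-2.28082216, -0.00874725,  2.56419606]), 'name': 'scene'}
{'fovy': 51.42701394236369, 'cx': 322.2817780864591, 'cy': 242.55523973274555, 'k1': 0.04731205911132692, 'eye': array([ 373.2029832 ,  140.74764864, 1474.69608275]), 'orientation': array([-3.05927497e+00, -2.63707952e-04, -1.56765735e+00]), 'name': 'top'}
```

View pics/top0.png

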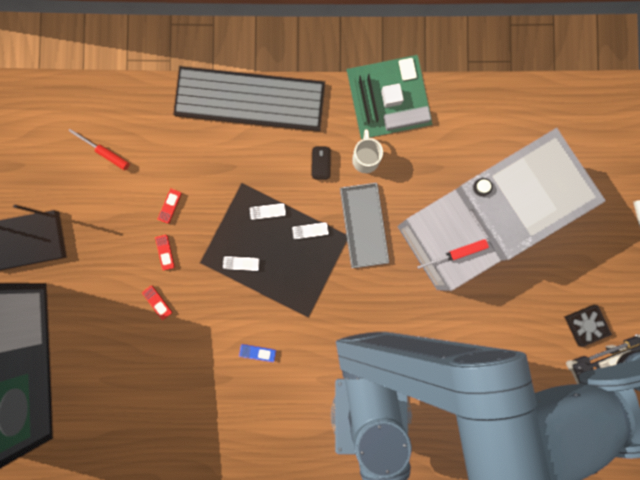

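View pics/scene0.png

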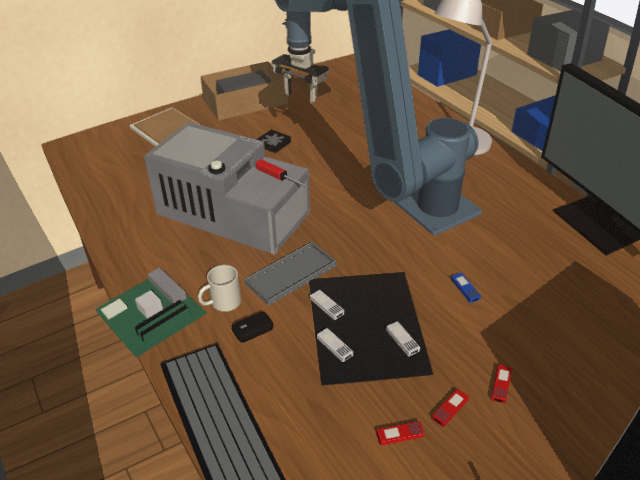

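Top view: three silver drives on the mat (267,212), (310,231), (241,264); tray around (365,226); screwdriver on the shelf, with its handle at (468,250) and tip at (418,267); button (484,186). The mouse (321,162) and mug (367,155) lie close to the tray. Red and blue decoys are off the mat.

```bash
cat > m.py <<'E'
from h import *
from scipy.optimize import least_squares
im=cam('top'); I=im['img']
md=np.array([[-150,110,165],[-150,-110,165],[285,110,220],[285,-110,220.]])
uv=np.array([[401,226],[443,290],[557,129],[604,200.]])
def T(p,P): c,s=np.cos(p[2]),np.sin(p[2]); return np.c_[p[0]+c*P[:,0]-s*P[:,1],p[1]+s*P[:,0]+c*P[:,1],P[:,2]]
r=least_squares(lambda p:(w2pix(im,T([p[0]*100,p[1]*100,p[2]],md))-uv).ravel(),[5,-2,-1])
print('shredder',r.x*[100,100,1],r.fun.round(1))
print('button',pix2w(im,[484,186],232))
print('tray',pix2w(im,[[342,186],[380,184],[389,265],[349,268]],20).round(0))
print('mat',pix2w(im,[[241,184],[347,235],[308,317],[201,262]],3).round(0))
print('mug',pix2w(im,[[367,155]],95).round(0),'mouse',pix2w(im,[[321,162]],30).round(0))
hsv=cv2.cvtColor(I,cv2.COLOR_BGR2HSV)
mask=np.zeros(I.shape[:2],np.uint8); cv2.fillPoly(mask,[np.array([[241,184],[347,235],[308,317],[201,262]])],255)
m=((hsv[...,2]>90)&(mask>0)).astype(np.uint8)
for c in cv2.findContours(m,0,2)[0]:
    if cv2.contourArea(c)>100:
        b=cv2.boxPoints(cv2.minAreaRect(c)); w=pix2w(im,b,18)[:,:2]
        e=[w[1]-w[0],w[2]-w[1]]; l=max(e,key=np.linalg.norm); print('drive',w.mean(0).round(1),[round(np.linalg.norm(k)) for k in e],np.arctan2(l[1],l[0]))
m=((hsv[...,1]>170)&((hsv[...,0]<8)|(hsv[...,0]>172))&(hsv[...,2]>80)).astype(np.uint8)
for c in cv2.findContours(m,0,2)[0]:
    if cv2.contourArea(c)>100:
        rr=cv2.minAreaRect(c); 
        if rr[0][0]>400: w=pix2w(im,cv2.boxPoints(rr),178);print('handle',w.mean(0),rr);
print('tip',pix2w(im,[418,267],178))
cv2.imwrite('pics/crop1.png',cv2.resize(I[110:310,330:620],None,fx=2.7,fy=2.7,interpolation=cv2.INTER_CUBIC))
E
python3 m.py
```

```text
shredder [ 524.86056236 -258.0191979    -1.02674564] [ 2.1 -5.8  4.7  1.9 -4.   0.7 -2.4  3.1]
button [[ 619.55086933 -265.00838989  232.        ]]
tray [[661.  83.  20.]
 [667. -29.  20.]
 [428. -54.  20.]
 [419.  63.  20.]]
mat [[669. 384.   3.]
 [517.  67.   3.]
 [276. 182.   3.]
 [436. 498.   3.]]
mug [[735.  16.  95.]] mouse [[730. 145.  30.]]
drive [432.1 379.5] [42, 109] -1.6207966618840353
drive [530.9 178.2] [108, 45] -1.4369208814398566
drive [585.9 304. ] [109, 43] -1.4232501607737797
handle [ 464.02523941 -240.04481367  178.        ] ((468.8723449707031, 249.22158813476562), (8.09862232208252, 36.998504638671875), 70.55996704101562)
tip [[ 417.31061077 -107.89097023  178.        ]]
```

View pics/crop1.png

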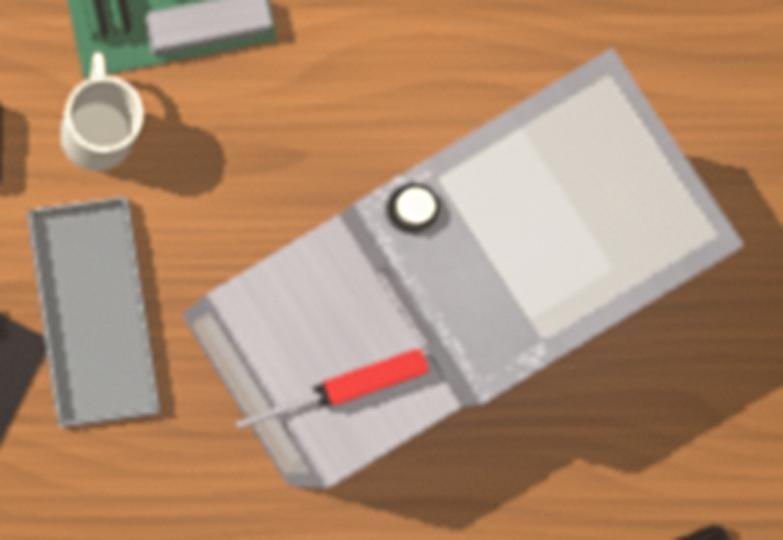

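```bash
sed -i 's/^md=.*/md=np.array([[-150,110,165],[-150,-110,165],[285,110,220],[285,-110,220.],[0,-110,220]])/; s/^uv=.*/uv=np.array([[407,221],[451.5,290.4],[556.7,128.5],[604.8,200],[508.5,259.6]])/' m.py
cat >> m.py <<'E'
p=r.x*[100,100,1]
g=np.array([[-150,110,165],[-150,-110,165],[0,-110,165],[0,110,165],[-150,110,165],[0,110,165],[0,-45,165],[0,45,165],[0,110,220],[285,110,220],[285,-110,220],[0,-110,220],[0,110,220.]])
q=w2pix(im,T(p,g))
cr=cv2.resize(I[110:310,330:620],None,fx=2.7,fy=2.7,interpolation=cv2.INTER_CUBIC)
cv2.polylines(cr,[((q-[330,110])*2.7).astype(np.int32)],False,(0,255,0),1)
cv2.imwrite('pics/crop2.png',cr)
c,s=np.cos(p[2]),np.sin(p[2]);R=np.array([[c,s],[-s,c]])
for n,u,z in(('button',[483.5,186],232),('tip',[418.5,267],178),('handle',[468.9,249.2],185)): print(n,(R@(pix2w(im,u,z)[0,:2]-p[:2])).round(1))
E
python3 m.py
```

```text
shredder [ 527.82102383 -267.73138211   -1.01686824] [-0.3 -1.3  0.6  0.7 -0.8 -0.7  0.4  0.7  0.1  0.4]
button [[ 619.55086933 -265.00838989  232.        ]]
tray [[661.  83.  20.]
 [667. -29.  20.]
 [428. -54.  20.]
 [419.  63.  20.]]
mat [[669. 384.   3.]
 [517.  67.   3.]
 [276. 182.   3.]
 [436. 498.   3.]]
mug [[735.  16.  95.]] mouse [[730. 145.  30.]]
drive [432.1 379.5] [42, 109] -1.6207966618840353
drive [530.8 178.2] [108, 45] -1.4246433984479758
drive [586.1 304. ] [109, 43] -1.4281385176717556
handle [ 464.02523941 -240.04481367  178.        ] ((468.8723449707031, 249.22158813476562), (8.09862232208252, 36.998504638671875), 70.55996704101562)
tip [[ 417.31061077 -107.89097023  178.        ]]
button [44.9 80.1]
tip [-193.   -10.6]
handle [-59. -39.]
```

View pics/crop2.png

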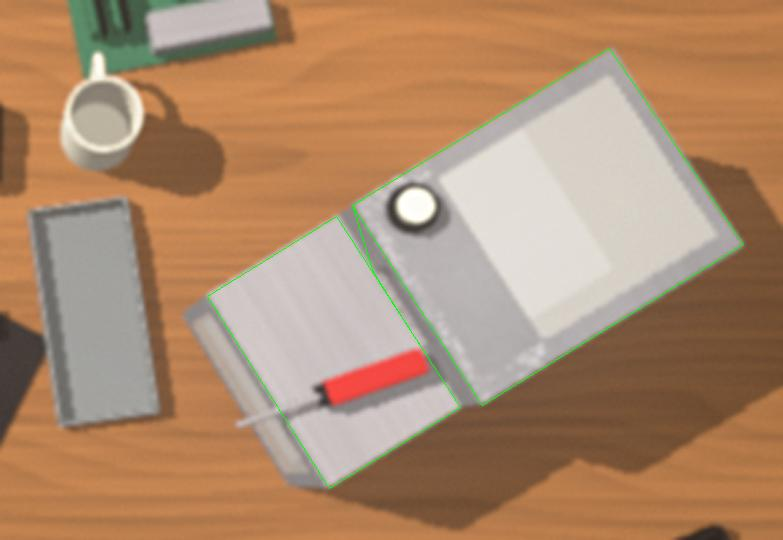

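The shredder fit is within 1 px. Next I'll plan the poses and check reach and wrist range.

```bash
cat >> h.py <<'E'
SP=np.array([527.82,-267.73,-1.01687])
def S(x,y,z,):  # shredder -> world
    c,s=np.cos(SP[2]),np.sin(SP[2]); return [SP[0]+c*x-s*y,SP[1]+s*x+c*y,z]
def best_yaw(pos,a,ref=None):
    q0=np.array(robot.current_qpos()); o=[]
    for k in (-2,-1,0,1,2):
        y=a+k*np.pi
        if abs(y)>2*np.pi: continue
        q=robot.inverse_kinematics(pos,[np.pi,0,y])
        if q is not None: o.append((abs(q[5]),y,q))
    return min(o,key=lambda t:t[0])
def down(yaw): return [np.pi,0,yaw]
E
python3 - <<'E'
from h import *
a=np.arctan2(130,-45.5); print(robot.current_eef_rot())
for n,p,y in (('sd',[460,-229,168],a),('tray0',[509,12,10],.094),('trayPi',[579,19,10],.094+np.pi),('d1',[432,379.5,5],-1.62),('d2',[531,178,5],-1.43),('d3',[586,304,5],-1.43),('shelf',S(-60,0,168),SP[2]),('btn',S(45,80,235),SP[2])):
    for k in(-1,0,1):
        q=robot.inverse_kinematics(p,down(y+k*np.pi)); print(n,k,None if q is None else np.round(q,2))
robot.move_ptp([460,-229,300],down(a-np.pi))
im=cam('wrist'); cv2.imwrite('pics/w1.png',im['img']); print({k:v for k,v in im.items() if k!='img'})
hsv=cv2.cvtColor(im['img'],cv2.COLOR_BGR2HSV)
m=((hsv[...,1]>150)&((hsv[...,0]<8)|(hsv[...,0]>172))&(hsv[...,2]>80)).astype(np.uint8)
c=max(cv2.findContours(m,0,2)[0],key=cv2.contourArea); b=cv2.boxPoints(cv2.minAreaRect(c))
w=pix2w(im,b,191); print(w.round(1),w.mean(0))
E
```

```text
[-3.14048912e+00 -2.06497350e-04  3.72742469e-01]
sd -1 [-0.68  0.24  1.7  -0.    1.21  2.13]
sd 0 [-0.68  0.24  1.7   0.    1.21 -1.02]
sd 1 [-0.68  0.24  1.7  -0.    1.21  2.13]
tray0 -1 [-0.2   0.43  1.88  0.    0.83 -1.86]
tray0 0 [-0.2   0.43  1.88 -0.    0.83  1.28]
tray0 1 [-0.2   0.43  1.88  0.    0.83 -1.86]
trayPi -1 [-0.16  0.52  1.7  -0.    0.92  1.32]
trayPi 0 [-0.16  0.52  1.7   0.    0.92 -1.82]
trayPi 1 [-0.16  0.52  1.7  -0.    0.92  1.32]
d1 -1 [ 0.53  0.53  1.72 -0.    0.9   0.58]
d1 0 [ 0.53  0.53  1.72  0.    0.9  -2.57]
d1 1 [ 0.53  0.53  1.72 -0.    0.9   0.58]
d2 -1 [ 0.12  0.51  1.76 -0.    0.88 -0.02]
d2 0 None
d2 1 [ 0.12  0.51  1.76 -0.    0.88 -0.02]
d3 -1 [ 0.31  0.65  1.48 -0.    1.01  0.17]
d3 0 [ 0.31  0.65  1.48 -0.    1.01 -2.97]
d3 1 [ 0.31  0.65  1.48 -0.    1.01  0.17]
shelf -1 [-0.62  0.28  1.63  0.    1.23 -1.17]
shelf 0 [-0.62  0.28  1.63 -0.    1.23  1.97]
shelf 1 [-0.62  0.28  1.63  0.    1.23 -1.17]
btn -1 [-0.57  0.48  1.18  0.    1.49 -1.12]
btn 0 [-0.57  0.48  1.18 -0.    1.49  2.02]
btn 1 [-0.57  0.48  1.18  0.    1.49 -1.12]
{'fovy': 65.02947548781702, 'cx': 316.9353564188166, 'cy': 240.1216625931639, 'k1': -0.053518701378137835, 'eye': array([ 484.80417755, -299.17303518,  466.15809507]), 'orientation': array([ 2.86797289e+00, -7.15983720e-05, -2.80391295e+00]), 'name': 'wrist'}
[[ 493.6 -281.3  191. ]
 [ 470.7 -289.3  191. ]
 [ 436.9 -196.2  191. ]
 [ 462.1 -187.4  191. ]] [ 465.83213452 -238.54963163  191.        ]
```

View pics/w1.png

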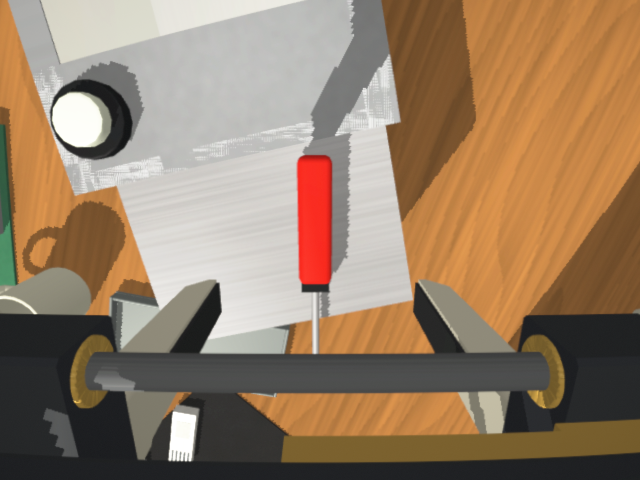

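Wrist view: handle at (315,220), with the jaws straddling it. Its measured length is 99 mm and it agrees with the top view to about 3 mm. Picking the screwdriver up now.

Run:
```python
from h import *
a=1.919; hc=np.array([465.8,-238.5]); d=np.array([np.cos(a),np.sin(a)]); g=hc+10*d
o=down(a-np.pi)
robot.move_ptp([*g,240],o)
robot.move_linear([*g,168.5],speed=80)
robot.move_gripper(0.0); print('w',robot.current_gripper_width()*93)
robot.move_linear([*g,330],speed=120); print('w',robot.current_gripper_width()*93)
t=.094; tc=np.array([543.7,15.7]); ht=tc+45*np.array([np.cos(t),np.sin(t)]); gt=ht-10*np.array([np.cos(t),np.sin(t)])
robot.move_ptp([*gt,120],down(t)); print('w',robot.current_gripper_width()*93,gt)
im=cam('top'); cv2.imwrite('pics/top2.png',im['img'][140:300,250:470].repeat(3,0).repeat(3,1))
im=cam('scene'); cv2.imwrite('pics/sc2.png',im['img'][180:340,180:400].repeat(3,0).repeat(3,1))
```

```text
w 25.720393735204244
w 26.288666199168915
w 25.75983236486564 [578.54548383  18.98515707]
```

View pics/sc2.png

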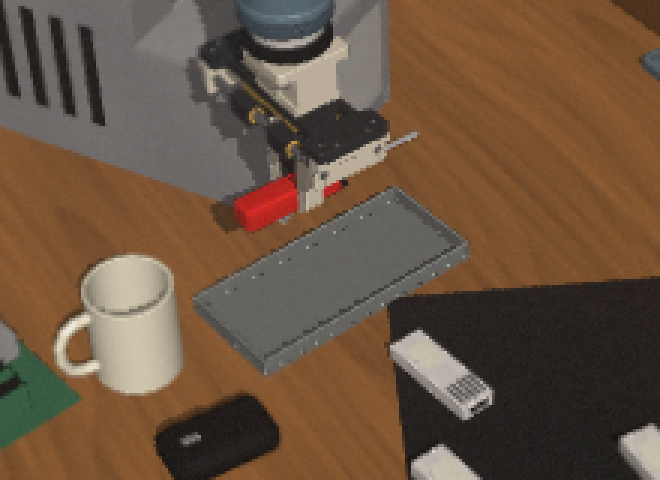

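Run:
```python
from h import *
im=cam('scene'); t=.094; d=np.array([np.cos(t),np.sin(t),0]); h=np.array([578.5+10*d[0],19+10*d[1],129.5])
for n,k in(('rear',50),('centre',0),('front',-50),('tip',-140)): print(n,(w2pix(im,h+k*d)[0]-180)*3)
im=cam('top'); print('top tip',(w2pix(im,h-140*d)[0]-[250,140])*3,'rear',(w2pix(im,h+50*d)[0]-[250,140])*3)
```

```text
rear [241.31282083 218.99357478]
centre [289.1149898  195.68880104]
front [335.68014001 173.01350549]
tip [416.39071431 133.7716812 ]
top tip [365.48455207 347.00082116] rear [344.91591838 139.42868515]
```

View pics/top2.png

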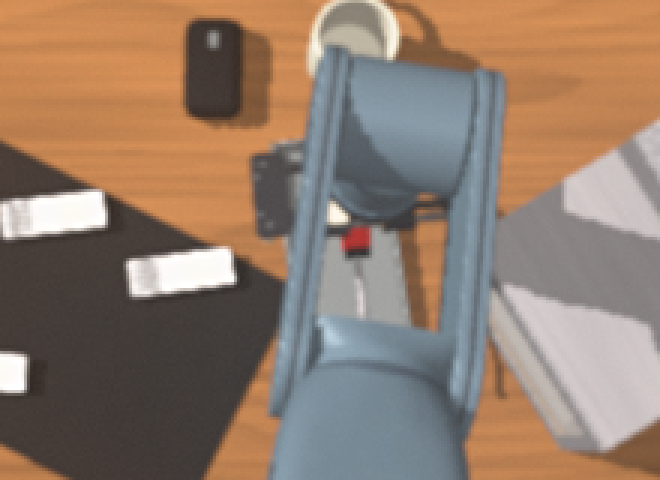

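The predicted tip and rear match the scene picture (416,134 and 241,219), so the screwdriver is still level. Lowering it into the tray.

```bash
python3 - <<'E'
from h import *
x,y=578.5,19.0
print(robot.move_linear([x,y,8.0],speed=60,f_stop=5),robot.current_tcp_pos(),robot.current_gripper_width()*93)
robot.move_gripper(0.55)
robot.move_linear([x,y,150],speed=120); 
robot.move_ptp([400,-150,300],down(0.094)); robot.sleep(.3)
im=cam('top'); cv2.imwrite('pics/top3.png',im['img'][140:300,190:450].repeat(3,0).repeat(3,1))
E
python3 m.py | grep drive
```

```text
False [578.76346638  18.97499346   8.3394823 ] 25.80367289634145
drive [432.2 379.5] [42, 109] -1.6207954656029835
drive [530.7 178.2] [108, 45] -1.4310565703284823
drive [586.1 303.6] [109, 43] -1.428140649521505
```

View pics/top3.png

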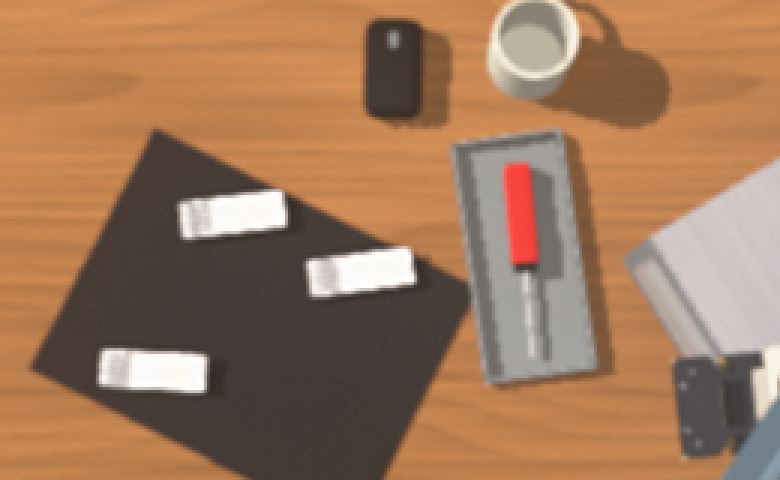

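```bash
cat > cyc.py <<'E'
from h import *
MAT=np.array([[241,184],[347,235],[308,317],[201,262]])
def rects(im,mask,z,amin):
    v=cv2.cvtColor(im['img'],cv2.COLOR_BGR2HSV)
    m=((v[...,2]>110)&(v[...,1]<70)&(mask>0)).astype(np.uint8); o=[]
    for c in cv2.findContours(m,0,2)[0]:
        if cv2.contourArea(c)<amin: continue
        w=pix2w(im,cv2.boxPoints(cv2.minAreaRect(c)),z)[:,:2]
        e=[w[1]-w[0],w[2]-w[1]]; l=max(e,key=np.linalg.norm)
        o.append((w.mean(0),np.arctan2(l[1],l[0]),sorted(round(np.linalg.norm(k)) for k in e)))
    return o
def find():
    im=cam('top'); mask=np.zeros((480,640),np.uint8); cv2.fillPoly(mask,[MAT],255); mask=cv2.dilate(mask,np.ones((25,25)))
    o=rects(im,mask,19,100); o=[r for r in o if 80<r[2][1]<130 and 30<r[2][0]<60]; return o
def refine(p):
    im=cam('wrist'); m=np.zeros((480,640),np.uint8)
    u=w2pix(im,[p[0],p[1],19])[0]; cv2.circle(m,tuple(int(x) for x in u),230,255,-1); m[330:]=0
    cv2.imwrite('pics/wlast.png',im['img'])
    o=[r for r in rects(im,m,19,1500) if 85<r[2][1]<125 and 28<r[2][0]<55 and np.hypot(*(r[0]-p))<40]
    return min(o,key=lambda r:np.hypot(*(r[0]-p))) if o else None
def pick(p,a):
    b=best_yaw([*p,140],a); robot.move_gripper(0.75)
    robot.move_ptp([*p,140],down(b[1])); r=refine(p); print('refined',p,a,r)
    if r is None: return False
    p=r[0]; a=r[1]+np.pi*np.round((b[1]-r[1])/np.pi)
    robot.move_ptp([*p,60],down(a))
    print('touch',robot.move_linear([*p,5.5],speed=80,f_stop=15),robot.current_tcp_pos()[2])
    robot.move_gripper(0.0); robot.move_linear([*p,140],speed=120); w=robot.current_gripper_width()*93; print('w',w)
    return 30<w<38
def place():
    b=best_yaw(S(-50,0,260),SP[2]); o=down(b[1]); p=robot.current_tcp_pos()
    robot.move_linear([p[0],p[1],300],speed=200)
    robot.move_ptp(S(-50,0,300),o); print('w',robot.current_gripper_width()*93)
    robot.move_linear(S(-50,0,215),speed=150)
    im=cam('scene'); cv2.imwrite('pics/carry.png',im['img'][80:280,130:400].repeat(2,0).repeat(2,1))
    return robot.current_gripper_width()*93
def laydown():
    print('lay',robot.move_linear(S(-50,0,168),speed=60,f_stop=6),robot.current_tcp_pos()[2])
    robot.move_gripper(0.6); robot.move_linear(S(-50,0,230),speed=150)
def push():
    robot.move_gripper(0.2)
    robot.move_linear(S(-135,0,230),speed=200); robot.move_linear(S(-135,0,169.5),speed=120)
    print('push',robot.move_linear(S(-12,0,169.5),speed=60,f_stop=25),robot.current_contact_force())
    robot.move_linear(S(-60,0,169.5),speed=150); robot.move_linear(S(-60,0,300),speed=200)
E
python3 - <<'E'
from cyc import *
o=find(); print(o)
r=min(o,key=lambda r:r[0][1]); print(pick(r[0],r[1])); print(robot.current_t())
if 1: print(place())
E
```

```text
[(array([432.75815992, 379.37804467]), np.float64(-1.6237207435581344), [40, 108]), (array([529.90081434, 177.6567615 ]), np.float64(-1.4310884658573328), [40, 106]), (array([586.2219771 , 303.56648323]), np.float64(-1.4410268666241546), [40, 107])]
refined [529.90081434 177.6567615 ] -1.4310884658573328 (array([531.618053  , 178.44562618]), np.float64(-1.4152976067522638), [33, 102])
touch False 5.8272006184629275
w 33.60325902278591
True
18.4667
w 34.11498941498496
33.50099533695187
```

View pics/carry.png

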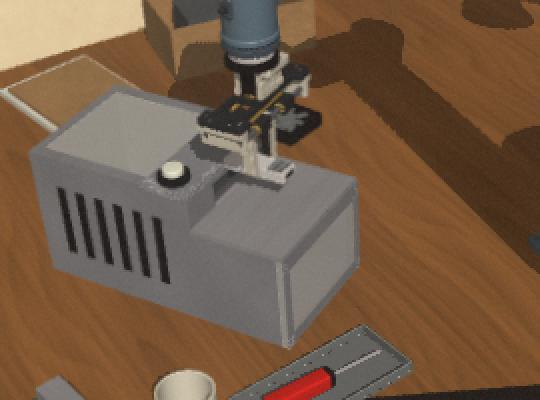

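The drive is held level at (268,168) in the crop, in line with the mouth. Laying it down and pushing.

Run:
```python
from cyc import *
laydown()
push(); robot.sleep(.5); print(robot.current_t())
a=cam('top')['img'][110:310,390:620]; b=cam('scene')['img'][110:290,130:330]
cv2.imwrite('pics/after1.png',np.hstack([cv2.resize(a,(400,348)),cv2.resize(b,(387,348))])); print(find())
```

```text
lay True 167.42328649259198
push False [0.21844616 0.0093045  0.67858332]
29.6
[(array([432.75815992, 379.37804467]), np.float64(-1.6237207435581344), [40, 108]), (array([586.19845435, 303.74676576]), np.float64(-1.441026011070592), [40, 107])]
```

View pics/after1.png

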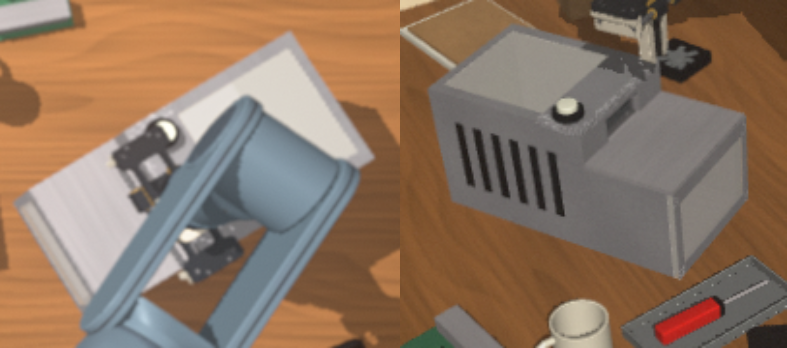

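The shelf is empty after the push and the first drive is gone through the mouth. On to the second, with the same checks.

```bash
cat > one.py <<'E'
from cyc import *
import sys
o=find(); print(o); r=min(o,key=lambda r:r[0][1])
assert pick(r[0],r[1]); w=place(); print('carried w',w); assert w>30
laydown(); push(); robot.sleep(.5); print(robot.current_t())
robot.move_ptp([430,-20,330],down(SP[2]+np.pi)); robot.sleep(.2)
a=cam('top')['img'][110:310,390:620]; b=cam('scene')['img'][110:290,130:330]
c=cv2.imread('pics/carry.png')
cv2.imwrite(sys.argv[1],np.vstack([np.hstack([cv2.resize(a,(400,348)),cv2.resize(b,(387,348))]),np.pad(cv2.resize(c,(324,240)),((0,0),(0,463),(0,0)))])); print(find())
E
python3 one.py pics/after2.png
```

```text
[(array([432.75815992, 379.37804467]), np.float64(-1.6237207435581344), [40, 108]), (array([586.19845435, 303.74676576]), np.float64(-1.441026011070592), [40, 107])]
refined [586.19845435 303.74676576] -1.441026011070592 (array([588.84562924, 304.23463205]), np.float64(-1.4238374862910508), [33, 101])
touch False 5.256473159455804
w 33.89712298770449
w 33.858374511374265
carried w 33.10220583838046
lay True 167.35556270312858
push False [-0.7807061  -0.28017279 -0.52253224]
47.5667
[(array([432.75815992, 379.37804467]), np.float64(-1.6237207435581344), [40, 108])]
```

View pics/after2.png

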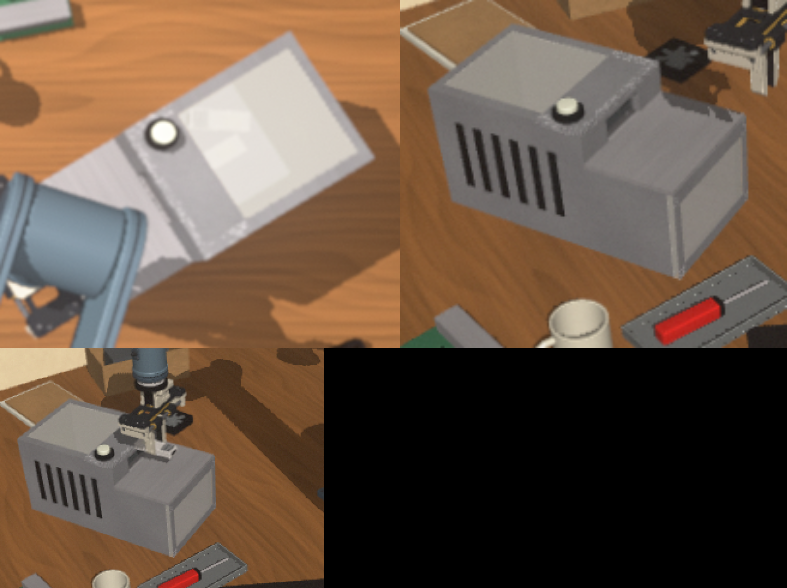

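Through the window two drives are visible in the bin, at (225,118) and (222,150) in the picture, and the shelf is clear. Now the third.

```bash
python3 one.py pics/after3.png
```

```text
[(array([432.75815992, 379.37804467]), np.float64(-1.6237207435581344), [40, 108])]
refined [432.75815992 379.37804467] -1.6237207435581344 (array([434.74598751, 380.44922076]), np.float64(-1.6059200695608766), [35, 102])
touch False 5.811954898448296
w 33.7918877577684
w 33.79518076834893
carried w 33.71448375242777
lay True 167.44136551361623
push False [-1.00726476  0.16964794  0.57323821]
66.4583
[]
```

View pics/after3.png

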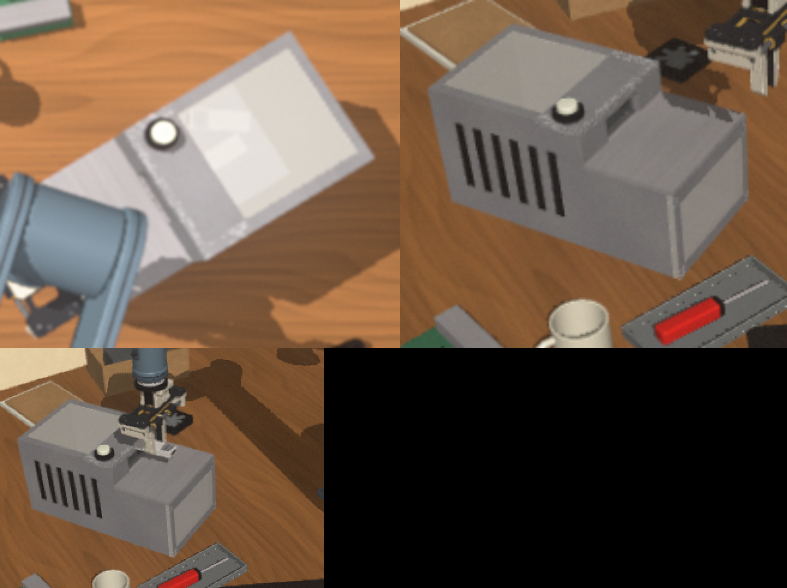

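Mat and shelf are empty, but the window still shows only two drives. Before pressing anything I'll look closely at the mouth and flap, and through the window.

Run:
```python
from cyc import *
t=.5; c,s=np.cos(SP[2]),np.sin(SP[2]); ex=np.array([c,s,0]); ez=np.array([0,0,1])
z=np.sin(t)*ex-np.cos(t)*ez; x=-np.cos(t)*ex-np.sin(t)*ez; y=np.cross(z,x)
o=Rt.from_matrix(np.c_[x,y,z]).as_euler('xyz'); ims=[]
def go(p,o):
    try: robot.move_ptp(p,o); im=cam('wrist')['img']; return im
    except robot.MotionError as e: print(e); return np.zeros((480,640,3),np.uint8)
b=go(S(40,0,400),down(SP[2]+np.pi)); a=go(S(-100,0,330),o)
cv2.imwrite('pics/chk.png',np.vstack([cv2.resize(b[:300],(640,300)),a[:300]]))
```

```text
(no output)
```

View pics/chk.png

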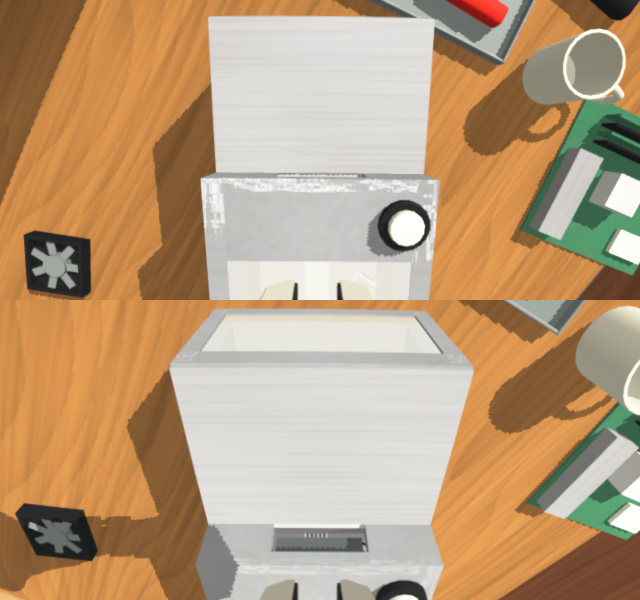

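A few light marks show in the mouth at about (316,535), perhaps fins on a drive still lying on the chute. I'll look closer before pressing anything.

Run:
```python
from cyc import *
robot.move_gripper(1.0)
t=.8; c,s=np.cos(SP[2]),np.sin(SP[2]); ex=np.array([c,s,0]); ez=np.array([0,0,1])
z=np.sin(t)*ex-np.cos(t)*ez; x=-np.cos(t)*ex-np.sin(t)*ez; y=np.cross(z,x)
o=Rt.from_matrix(np.c_[x,y,z]).as_euler('xyz')
def go(p,o):
    try: robot.move_ptp(p,o); im=cam('wrist'); return im
    except robot.MotionError as e: print(e); return None
m=np.zeros((600,800,3),np.uint8)
a=go(S(-60,0,260),o)
if a is not None:
    u=w2pix(a,[S(0,0,184)])[0]; print(u); x0,y0=int(u[0]-100),max(0,int(u[1]-75)); k=cv2.resize(a['img'][y0:y0+150,x0:x0+200],(400,300),interpolation=cv2.INTER_CUBIC); m[:300,:400]=k[::-1,::-1]
robot.move_ptp(S(-60,0,420),down(SP[2]+np.pi))
b=go(S(130,0,400),down(SP[2]+np.pi))
if b is not None: m[300:,:400]=cv2.resize(b['img'][50:350,120:520],(400,300))
robot.move_ptp([430,-20,330],down(SP[2]+np.pi))
s0=cv2.imread('pics/scene0.png')[130:205,190:290]; s1=cam('scene')['img'][130:205,190:290]
m[:300,400:]=cv2.resize(s0,(400,300),interpolation=cv2.INTER_CUBIC); m[300:,400:]=cv2.resize(s1,(400,300),interpolation=cv2.INTER_CUBIC)
cv2.imwrite('pics/chk2.png',m)
```

```text
[315.48078461 224.30021337]
```

View pics/chk2.png

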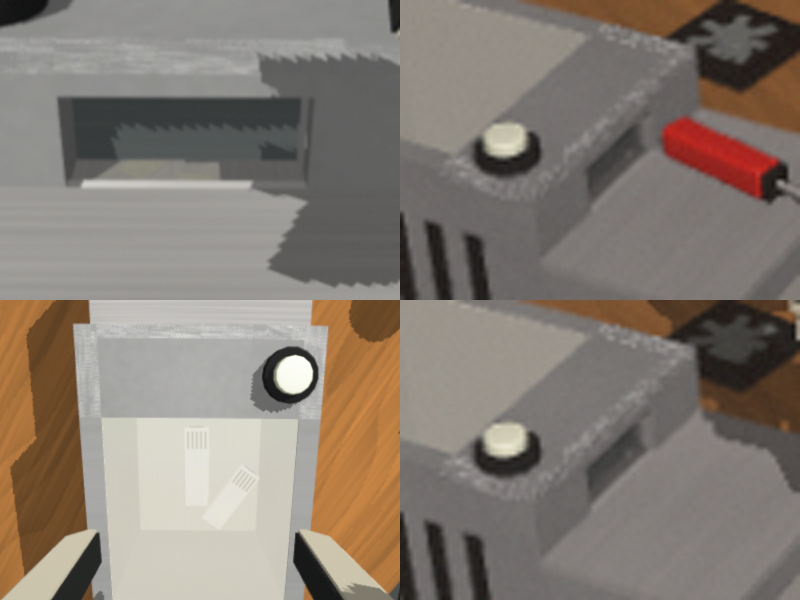

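The flap's lower edge sits at row 160 of the upper-left panel. A shut flap would appear at about 153, and an opened one higher still, so it hangs shut. The window shows only two of the three drives, so the third should be under the opaque front of the hood. I'll look in obliquely from the rear to be sure.

Run:
```python
from cyc import *
c,s=np.cos(SP[2]),np.sin(SP[2]); ex=np.array([c,s,0]); ez=np.array([0,0,1])
robot.move_ptp(S(-60,0,420),down(SP[2]+np.pi))
for t,x0,z0 in((.45,130,310),(.45,100,310),(.3,130,310),(.3,90,310),(.15,100,320),(0,100,320)):
    z=-np.sin(t)*ex-np.cos(t)*ez; x=np.cos(t)*ex-np.sin(t)*ez; y=np.cross(z,x)
    o=Rt.from_matrix(np.c_[x,y,z]).as_euler('xyz')
    try:
        robot.move_ptp(S(x0,0,z0+80),o); robot.move_linear(S(x0,0,z0)); im=cam('wrist'); print(t,x0,im['eye']); break
    except robot.MotionError as e: print(t,e)
cv2.imwrite('pics/rear.png',im['img'])
```

```text
0.45 the arm cannot take that pose within its joint ranges
0.45 the arm cannot take that pose within its joint ranges
0.3 130 [ 659.83675175 -479.90716626  447.99613095]
```

View pics/rear.png

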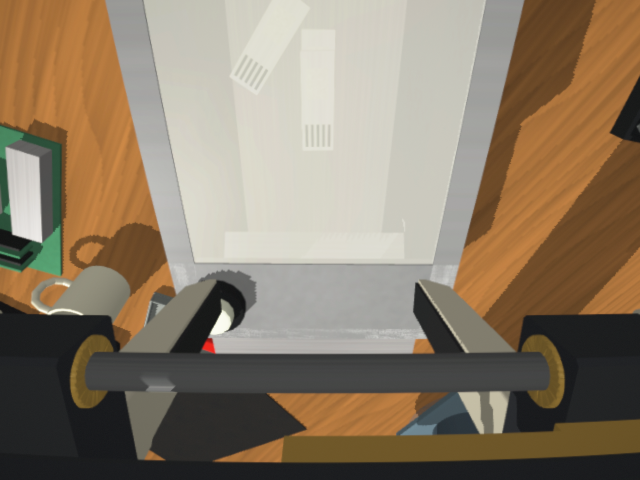

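Run:
```python
from cyc import *
im=cam('wrist')
c,s=np.cos(SP[2]),np.sin(SP[2]);R=np.array([[c,s],[-s,c]])
for name,q in(('A',[[302,30],[335,30],[333,150],[303,150]]),('A2',[[302,52],[335,52],[333,150],[303,150]])):
  for z in(31,47,63):
    w=(pix2w(im,q,z)[:,:2]-SP[:2])@R.T; print(name,z,w.round(0).tolist(),[round(np.linalg.norm(w[i]-w[(i+1)%4])) for i in range(4)])
w=(pix2w(im,[[225,232],[403,232],[195,262],[434,262]],110)[:,:2]-SP[:2])@R.T; print(w.round(0).tolist())
I=im['img'][0:270,180:460]; g=cv2.createCLAHE(4,(4,4)).apply(cv2.cvtColor(I,cv2.COLOR_BGR2GRAY))
cv2.imwrite('pics/rear2.png',cv2.resize(g,None,fx=2.2,fy=2.2,interpolation=cv2.INTER_CUBIC))
```

```text
A 31 [[227.0, 16.0], [227.0, -17.0], [104.0, -18.0], [104.0, 17.0]] [32, 123, 34, 123]
A 47 [[228.0, 15.0], [228.0, -16.0], [110.0, -17.0], [110.0, 16.0]] [31, 118, 33, 118]
A 63 [[229.0, 15.0], [229.0, -15.0], [116.0, -16.0], [116.0, 16.0]] [30, 113, 32, 113]
A2 31 [[207.0, 16.0], [207.0, -17.0], [104.0, -18.0], [104.0, 17.0]] [33, 103, 34, 103]
A2 47 [[209.0, 15.0], [209.0, -17.0], [110.0, -17.0], [110.0, 16.0]] [32, 99, 33, 99]
A2 63 [[210.0, 15.0], [210.0, -16.0], [116.0, -16.0], [116.0, 16.0]] [31, 95, 32, 95]
[[42.0, 98.0], [43.0, -90.0], [3.0, 137.0], [4.0, -130.0]]
```

View pics/rear2.png

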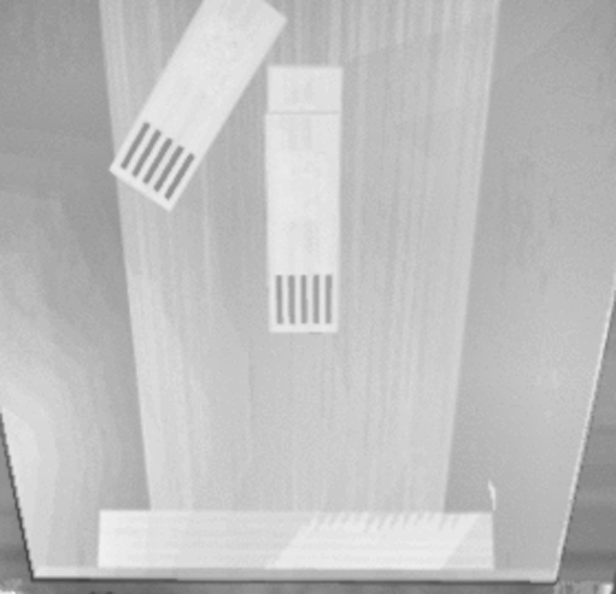

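That settles it: the third drive lies on top of the first on the bin floor, shifted 20 mm along (an edge line shows at (303,112)). All three are inside, so I'll press start.

Run:
```python
from cyc import *
bx,by=44.9,80.1
robot.move_linear(S(130,0,400)) if False else None
p=robot.current_tcp_pos(); robot.move_linear([p[0],p[1],400])
robot.move_gripper(0.0)
b=best_yaw(S(bx,by,300),SP[2]); robot.move_ptp(S(bx,by,290),down(b[1]))
print(robot.move_linear(S(bx,by,215),speed=25,f_stop=1.5)); z1=robot.current_tcp_pos()[2]
print(robot.move_linear(S(bx,by,z1-14),speed=15,f_stop=14)); z2=robot.current_tcp_pos()[2]
robot.sleep(.3); print(z1,z2,robot.current_tcp_pos()[2],robot.current_contact_force())
robot.move_linear(S(bx,by,300),speed=80)
robot.move_ptp(S(-60,0,400),down(SP[2]+np.pi)); robot.move_ptp([400,-100,350],down(SP[2]+np.pi)); robot.sleep(.5)
print(robot.current_t(),robot.current_contact_force()); print(find())
a=cam('top'); cv2.imwrite('pics/end.png',a['img']); 
print('mean diff btn/tray',[np.abs(a['img'][y-8:y+8,x-8:x+8].astype(int)-cv2.imread('pics/top0.png')[y-8:y+8,x-8:x+8]).mean().round(1) for x,y in((484,186),(367,155),(321,162))])
```

```text
Traceback (most recent call last):
bench.MotionError: the arm cannot follow that straight line within its joint ranges
```

Run:
```python
from cyc import *
bx,by=44.9,80.1
p=robot.current_tcp_pos(); print(p); robot.move_linear([p[0],p[1],p[2]+60])
robot.move_gripper(0.0)
b=best_yaw(S(bx,by,300),SP[2]); robot.move_ptp(S(bx,by,290),down(b[1]))
print(robot.move_linear(S(bx,by,215),speed=25,f_stop=1.5)); z1=robot.current_tcp_pos()[2]
print(robot.move_linear(S(bx,by,z1-14),speed=15,f_stop=14)); z2=robot.current_tcp_pos()[2]
robot.sleep(.3); print(z1,z2,robot.current_tcp_pos()[2],robot.current_contact_force())
robot.move_linear(S(bx,by,300),speed=80)
robot.move_ptp(S(-60,0,400),down(SP[2]+np.pi)); robot.move_ptp([400,-100,350],down(SP[2]+np.pi)); robot.sleep(.5)
print(robot.current_t(),robot.current_contact_force()); print(find())
a=cam('top'); cv2.imwrite('pics/end.png',a['img']); 
print('mean diff btn/mug/mouse/tray',[np.abs(a['img'][y-8:y+8,x-8:x+8].astype(int)-cv2.imread('pics/top0.png')[y-8:y+8,x-8:x+8]).mean().round(1) for x,y in((484,186),(367,155),(321,162))])
hsv=cv2.cvtColor(a['img'],cv2.COLOR_BGR2HSV)
m=((hsv[...,1]>170)&((hsv[...,0]<8)|(hsv[...,0]>172))&(hsv[...,2]>80)).astype(np.uint8)[180:280,330:400]
c=max(cv2.findContours(m,0,2)[0],key=cv2.contourArea); r=cv2.minAreaRect(c); print('handle',pix2w(a,np.array(r[0])+[330,180],20),r)
```

```text
[ 596.55061007 -378.60484855  311.68187055]
True
True
239.91688746989885 236.49193101652895 236.31850350275448 [-1.32259501  1.06377108  4.53377987]
89.3667 [0.14719088 0.25175137 0.63470305]
[]
mean diff btn/mug/mouse/tray [np.float64(2.2), np.float64(3.8), np.float64(1.3)]
handle [[586.8595166   20.26020074  20.        ]] ((33.323638916015625, 30.97185516357422), (32.39947509765625, 7.753350257873535), 85.03025817871094)
```

The press ended with a force spike but settled at only about 4.5 N, so full travel isn't certain. A second press does no harm, so I'll press again, deeper and held.

Run:
```python
from cyc import *
bx,by=44.9,80.1
b=best_yaw(S(bx,by,300),SP[2]); robot.move_ptp(S(-60,0,400),down(SP[2]+np.pi)); robot.move_ptp(S(bx,by,290),down(b[1]))
robot.move_linear(S(bx,by,246),speed=60); f0=robot.current_contact_force()[2]
for z in np.arange(244,231,-1.0):
    s=robot.move_linear(S(bx,by,z),speed=8,f_stop=30); robot.sleep(.1)
    f=robot.current_contact_force()[2]-f0; print(z,robot.current_tcp_pos()[2].round(2),round(f,1))
    if s or f>20: break
robot.sleep(.3)
robot.move_linear(S(bx,by,300),speed=80)
robot.move_ptp(S(-60,0,400),down(SP[2]+np.pi)); robot.move_ptp([400,-100,350],down(SP[2]+np.pi)); robot.sleep(.6)
print(robot.current_t(),robot.current_contact_force()); print(find())
```

```text
244.0 244.1 0.8
243.0 242.96 0.3
242.0 242.27 1.3
241.0 241.15 3.4
240.0 240.13 3.5
239.0 239.12 3.2
238.0 238.12 4.0
237.0 237.12 4.5
236.0 236.33 5.7
235.0 236.26 9.7
234.0 236.18 13.2
233.0 236.14 16.4
232.0 236.06 19.9
100.0417 [-0.37833615 -0.36899199 -0.01329385]
[]
```

The button bottomed at 236.2 mm after 6 mm of travel from 242.2 mm, and was then released. Handing in.

```bash
python3 -c "
from h import *
robot.hand_in(); print(robot.current_t())"
```

```text
the job is handed in; nothing more can be done
the job is handed in; nothing more can be done
```

The job is done and handed in, at about 100 s on the robot's clock. I put the screwdriver in the tray, fed all three drives from the mat through the flap, then pressed and released the start button.

- **Screwdriver:** in the last top picture its handle is still over the tray, at (587, 20) mm. I saw the tip inside the tray right after laying it down.
- **Drives:** mat and shelf are empty. Through the window one drive lies on the bin floor and the other two are stacked, all far below 140 mm. At first I could count only two; a contrast-enhanced picture showed the stack.
- **Flap:** its lower edge sat at row 160, where I calculated about 153 for a shut flap and 147 for 0.1 rad open. I read it as shut, but this is a rough estimate.
- **Start button:** the first press reached the same depth as the second to about 0.1 mm, but its force settled at only 4.5 N. I pressed again in steps, and it travelled from 242.2 to 236.2 mm, the full 6 mm, against a hard stop. I then lifted clear; the tool force was back near zero, but I took no picture of the button after that second press.
- **Mug and mouse:** their image patches, compared before the second press, hardly differ from the start. I saw no sign of a drive being knocked or of the grip slackening enough to matter.

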